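# Balance a ballasted beam on a knife-edge stand

## Task

Take the aluminium beam out of its cradle and, still holding it, lay it square across the edge of the knife-edge stand with its dark middle band on the edge. Then slide it lengthwise, without lifting it off the edge, pressing hard or ever letting it tip over, until it balances there level, and let go of it. Leave the bulb, beaker, timer and petri dish where they are.

Things in the scene. Friction and masses are not known exactly. Their poses are not given: they have to be found in the camera images.
- beam: Closed aluminium tube, 280 mm long (y) x 18 wide (x) x 16 high (z), 0.27 kg, dark 4 mm band round its middle, small eyelet on the +y end. Origin: centre of underside, under the band. A slug fixed inside, unseen, puts the centre of mass 15 to 65 mm from the middle towards the eyelet, different each time. Starts level in the cradle, underside at z = 40 mm; grip it across its width between the posts.
- cradle: Fixed grey plastic cradle, base 60 x 230 x 8 mm, long along its y axis; two U posts at y = -95 and +95 mm (14 mm long in y) with seats 40 mm above the worktop and cheeks 9 mm higher, 24 mm apart, open upwards. Free space between the posts. Origin: centre of its underside on the worktop.
- stand: Fixed stand: grey base 90 (x) x 120 (y) x 12 mm, upright steel blade braced by two webs. The edge is the blade's flat top, 85 mm above the worktop, 14 mm long in x (fingers pass beside it), 8 mm wide in y. The beam lies along the stand's y, either way round, and stays level only with its centre of mass over the 8 mm flat. Origin: centre of underside.
- edge (a point): Centre of the flat top of the stand's blade (85 mm above the worktop); its axes are those of the stand.
- bulb: Pipette bulb, 50 mm wide, 72 mm high, standing loose; bystander. Origin: centre of underside.
- beaker: Glass beaker, 76 x 84 x 96 mm, loose; bystander. Origin: centre of underside.
- timer: Bench timer, 62 x 66 x 19 mm, loose; bystander. Origin: centre of underside.
- petri: Petri dish, 63 mm across, 15 mm high, loose; bystander. Origin: centre of underside.
Things that resemble listed ones, but are neither listed nor needed, are in the scene too. What is shaped like the stand but green is not meant.

How it is judged:
By the outcome, as a careful person would: the job done as asked, in the order asked, and still so for the second after the job is handed in, with the robot touching nothing.
It also fails if it takes over 67 s, if anything falls off the work surface, if the arm or the gripper's body presses on something with over 40 N, if the wrist force passes 120 N, or if a joint passes its speed limit or range.

## Robot

A 6-joint arm with a two-finger parallel gripper is mounted at the origin on a cart in front of the work surface, level with it; the furniture and walls round the work are solid. World frame = base frame: x ahead of the robot, y to its left, z up, the work surface at z = 0. Lengths are in m, angles in rad, forces in N, time in s.
With the tool pointing down it reaches from about 0.375 to 0.9 m from the base axis. Payload 3.1 kg.
Tool frame: the origin (TCP) lies between the finger pads; the fingertips stand 17 mm ahead of it and the grasp point (between the pads) lies 2 mm behind it (robot.nose_length is the distance from the TCP to the fingertips, in m); z points along the fingers, y is the line along which they close (so a half turn about z gives the same grasp; the last joint's range is limited). The gripper opens to 87 mm and grips with 3 to 60 N. Pads are 19 mm wide; open, the fingers measure 117 mm over their backs; the gripper's body (75 mm by 190 mm) begins 51 mm behind the grasp point.
Start: joints at [-1.492, 0.527, 1.433, -0, 1.181, -0.178], TCP at [0.159, -0.604, 0.202] pointing down, gripper open.
Joint ranges: [-3.08, 3.08], [-0.75, 2.2], [0.22, 2.44], [-1.43, 4.57], [0, 2.65], [-2.85, 2.85]. Speed limits (rad/s): [2.79, 2.79, 3.14, 3.14, 3.14, 3.14].

## Interface

Orientations are given as a unit quaternion [x, y, z, w].
In Python, from rig import robot, cams gives the robot as it stands.
- The arm moves only by the shell command python3 -m pendant 'ROWS' [FORCE]. ROWS is JSON, a list of rows, each an object with "jaw": the opening, from 0 (shut) to 1 (fully open); "linear": the shift along the tool's x, y, z in cm, a list of three; "twist": the turn about the tool's z in degrees. A call has 1 to 12 rows; each row shifts and turns the commanded pose from where the row before left it, along the tool's axes as they then stand; what a row does not reach is not made up. A row lasts 1/12 s, in which the tool goes at most 41.7 mm and 7.16 degrees, less where a joint would pass 70% of its speed; a pose out of reach is approached as far as the arm can. A call is refused whole if a number of a shift passes 4.17 or a number of a turn 7.16, either way. A call with a gripper value outside its range is refused whole. The fingers move at their own pace and stop on an object; FORCE is the grip in N (left out, the last holds). Time passes only in rows, so rows that do not move let the fingers close. It gives the time, the measured TCP pose, the force, the opening and the grip force at its end, in the units of the state.
- robot.get_obs(): the state, without advancing time (a new reading comes with each control period).
- cams.camera(name): name is "side" or "top" or "wrist"; returns a dict with "color" (384x512x3 uint8, blue, green, red), "depth" (384x512 float32, m along the optical axis (not along the pixel's ray), 0 where there is no reading), "fov_y" (degrees; the focal length in pixels is half the picture's height over the tangent of half this angle, whatever the lens; pixels are square), "cx", "cy" (the principal point, pixels), "view" (4x4, takes a point from world to camera coordinates). Camera axes: x right, y down, z forward; pixel columns grow to the right and rows downward; lengths in m; the calibration is good to about 2 mm. A picture is of the moment at which its call begins.
- robot.hand_in(): hands the job in; it is judged then, once.
The state is a dict: "time": time; "q": joint angles; "joint_velocities": joint speeds; "joint_torque": joint torques, N m; "position": TCP position; "tool_rot": TCP orientation; "ft_force": force on the tool from outside, world axes, zero at the start; "moment": the same for the moment, N m; "grip_width": finger opening in m; "grip_force": force on a finger pad.
Only numpy, scipy, OpenCV 4.12 (cv2) and the standard library are available. Lean on these libraries where they do the work, as an engineer would, in place of code of your own. Each camera call takes 0.05 s, during which the arm holds its last target. There are 200 camera calls.

## Working session

There is one attempt and no reset: what is moved stays moved. The work goes in short steps, Python scripts to look and compute and a shell command to move; the robot and the scene stay as the last step left them, time stands still between calls to the robot, and variables do not carry over. Pictures are saved under pics/ and viewed, at most 10 in all, crops included, and the job is handed in when it is done.

```bash
ls; mkdir -p pics; cat > h.py <<'E'
import numpy as np,cv2
from rig import robot,cams
def shot(n):
    c=cams.camera(n); f=c["color"].shape[0]/2/np.tan(np.radians(c["fov_y"])/2)
    c["f"]=f; c["inv"]=np.linalg.inv(np.array(c["view"])); return c
def pts(c):
    d=c["depth"]; v,u=np.mgrid[:d.shape[0],:d.shape[1]]
    P=np.stack([(u-c["cx"])/c["f"]*d,(v-c["cy"])/c["f"]*d,d,np.ones_like(d)],-1)
    return (P@c["inv"].T)[...,:3]
def ray(c,u,v,z):
    d=c["inv"][:3,:3]@np.array([(u-c["cx"])/c["f"],(v-c["cy"])/c["f"],1]); o=c["inv"][:3,3]
    return o+d*(z-o[2])/d[2]
E
python3 - <<'E'
from h import *
o=robot.get_obs();print(o["position"],o["tool_rot"],o["grip_width"],o["ft_force"])
for n in("top","side"):
    c=shot(n);np.savez(f"pics/{n}.npz",**{k:c[k] for k in("color","depth")})
    cv2.imwrite(f"pics/{n}0.png",cv2.resize(c["color"],(800,600)));print(n,c["f"],c["cx"],c["cy"],c["inv"].round(3).tolist())
E
```

```text
pics
[ 0.15867837 -0.60372926  0.2007726 ] [ 9.91770163e-01  1.28026521e-01  3.97576756e-05 -1.07310694e-03] 0.08718934548692117 [ 0.20085449 -0.0413412  -0.56733716]
top 389.6133643425527 263.86494726064615 188.51833648927507 [[-0.003, -0.999, 0.034, 0.507], [-1.0, 0.003, -0.0, 0.039], [-0.0, -0.034, -0.999, 1.025], [0.0, 0.0, 0.0, 1.0]]
side 456.95945035777635 262.0322760008269 192.67051777798886 [[0.724, -0.597, 0.345, 0.046], [-0.69, -0.633, 0.352, -0.461], [0.009, -0.493, -0.87, 1.327], [0.0, 0.0, 0.0, 1.0]]
```

View pics/top0.png

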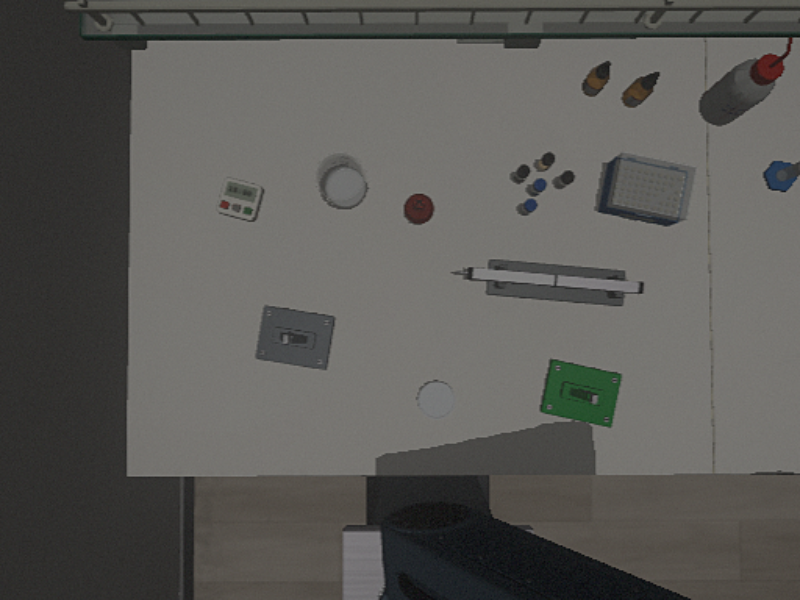

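View pics/side0.png

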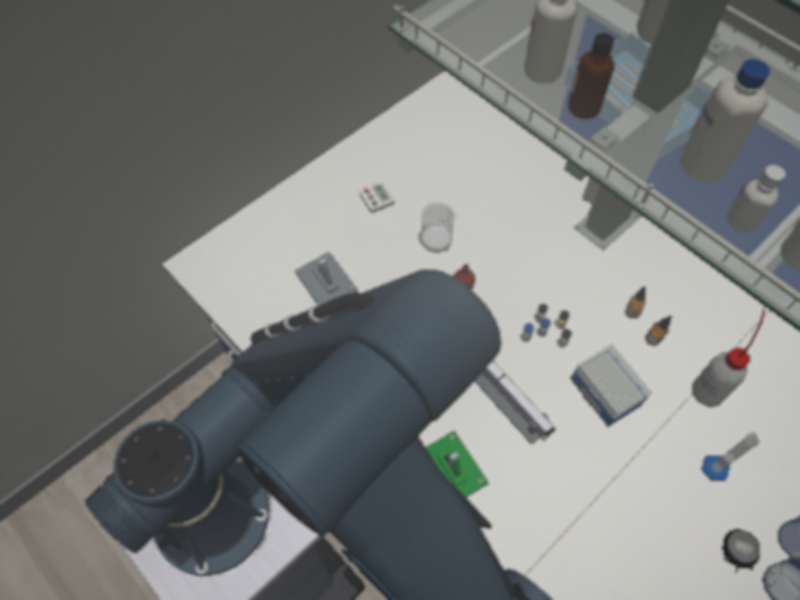

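Top view (800-px picture): the beam lies in the grey cradle, with its eyelet at the left end (460,272), which is +y, and its band at (556,281). There are two candidate stands: grey at (296,338) and green at (581,393). The grey one fits, since green is excluded. In the side view the arm hides part of the cradle. The grey stand is at (326,278), the green one at (456,462).

```bash
python3 - <<'E'
from h import *
c=shot("top");P=pts(c);im=c["color"]
def roi(x0,x1,y0,y1):
    m=np.zeros(im.shape[:2],bool);m[int(y0*.64):int(y1*.64),int(x0*.64):int(x1*.64)]=1;return m
g=im.astype(int);br=g.max(-1);Z=P[...,2]
print("table z",np.median(Z[roi(300,400,250,290)]), "br",np.median(br[roi(300,400,250,290)]))
def rect(m,z,name):
    v,u=np.nonzero(m);q=np.array([ray(c,a,b,z)[:2] for a,b in zip(u,v)],np.float32)
    r=cv2.minAreaRect(q);print(name,m.sum(),"z",np.median(Z[m]).round(4),np.round(r[0],4),np.round(r[1],4),round(r[2],2),q.mean(0).round(4))
R=roi(440,655,250,310); b=R&(Z>.045); rect(b,.056,"beam")
R=roi(245,345,295,375); rect(R&(br<145)&(Z<.03),.012,"base"); rect(R&(Z>.07),.085,"edge"); 
print(np.sort(Z[R])[-20:])
R=roi(530,630,350,435);rect(R&(Z>.07),.085,"green edge")
a=im[int(285*.64):int(385*.64),int(245*.64):int(345*.64)];d=im[int(240*.64):int(310*.64),int(440*.64):int(655*.64)]
A=cv2.resize(a,None,fx=6,fy=6,interpolation=2);D=cv2.resize(d,None,fx=5,fy=5,interpolation=2)
W=np.zeros((A.shape[0]+D.shape[0],max(A.shape[1],D.shape[1]),3),np.uint8);W[:A.shape[0],:A.shape[1]]=A;W[A.shape[0]:,:D.shape[1]]=D
cv2.imwrite("pics/crop.png",np.clip(W*1.5,0,255).astype(np.uint8));print(W.shape)
for u,v in [(556,281)]: print(ray(c,u*.64,v*.64,.056))
E
```

```text
table z 0.00048426858144690055 br 119.0
beam 918 z 0.0563 [ 0.5587 -0.1802] [0.0669 0.3008] 2.84 [ 0.5628 -0.1863]
base 3224 z 0.0032 [0.4773 0.2377] [0.1645 0.1322] 89.83 [0.4774 0.2374]
edge 46 z 0.0856 [0.501  0.2327] [0.1432 0.0717] 73.94 [0.4787 0.2305]
[0.08599811 0.08670985 0.08675267 0.08720323 0.08764051 0.08771566
 0.08806097 0.08841467 1.02516048 1.02516048 1.02516048 1.02516048
 1.02516048 1.02516048 1.02516048 1.02516048 1.02516048 1.02516048
 1.02516048 1.02516048]
green edge 50 z 0.0839 [ 0.3844 -0.2174] [0.0754 0.1316] 24.28 [ 0.3794 -0.2311]
(609, 690, 3)
[ 0.56090736 -0.19012164  0.056     ]
```

View pics/crop.png

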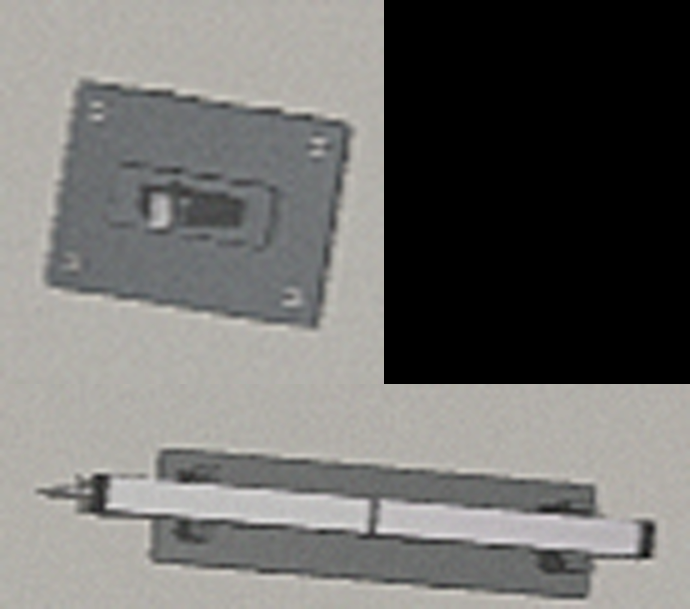

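The crop shows the grey stand: a bright edge patch at crop (158,207) on a grey base turned about 8°. The cradle holds a light beam with its band at crop (374,516), and the eyelet at the left end (45,490). This confirms the grey stand. Next I'll clean up the numbers.

```bash
cat >> h.py <<'E'
def big(m):
    n,l,s,_=cv2.connectedComponentsWithStats(m.astype(np.uint8));return l==1+np.argmax(s[1:,4])
def rect(c,m,z,name):
    m=big(m);v,u=np.nonzero(m);q=np.array([ray(c,a,b,z)[:2] for a,b in zip(u,v)],np.float32)
    r=cv2.minAreaRect(q);w=np.linalg.eigh(np.cov(q.T))[1][:,1];w=w*np.sign(w[1])
    print(name,m.sum(),"z",np.round(np.median(pts(c)[...,2][m]),4),np.round(r[0],4),np.round(r[1],4),round(r[2],2),"mean",q.mean(0).round(4),"long axis deg",np.degrees(np.arctan2(w[1],w[0])).round(2))
E
python3 - <<'E'
from h import *
c=shot("top");im=c["color"].astype(int);br=im.max(-1);Z=pts(c)[...,2];s=.64
def roi(x0,x1,y0,y1):
    m=np.zeros(Z.shape,bool);m[int(y0*s):int(y1*s),int(x0*s):int(x1*s)]=1;return m
R=roi(480,655,250,310)
print(br[R].max(),np.percentile(br[R],[10,50,90]))
rect(c,R&(br>135),.056,"beambright")
rect(c,R&(Z>.045)&(Z<.07),.056,"beamZ")
R=roi(245,345,295,375);rect(c,R&(br<100)&(Z<.5),.012,"base")
R2=roi(275,300,325,350);print(br[R2].reshape(16,16))
rect(c,R2&(br>105),.085,"edge")
q=np.percentile
v,u=np.nonzero(R&(Z>.07)&(Z<.1));print("Z>.07 px",u.min(),u.max(),v.min(),v.max())
E
```

```text
142 [ 67. 118. 128.]
beambright 8 z 0.0561 [ 0.5632 -0.1121] [0.0174 0.    ] 89.82 mean [ 0.5632 -0.1121] long axis deg 89.82
beamZ 795 z 0.0563 [ 0.5657 -0.1979] [0.2603 0.0265] 84.92 mean [ 0.562  -0.1991] long axis deg 85.12
base 1617 z 0.0128 [0.4719 0.2351] [0.1214 0.0914] 80.67 mean [0.4718 0.2349] long axis deg 80.6
[[ 80  76  77  81  76  76  82  76  74  75  77  76  79  77  76  78]
 [ 59  53  53  61  68  71  83  80  78  82  80  80  79  76  78  77]
 [ 79  81  77  79  74  67  56  47  47  43  57  75  80  82  79  80]
 [ 81  81  78  79  80  78  84  85  83  82  82  75  62  50  40  42]
 [ 80  77  76  73  71  76  83  82  68  51  74  81  81  83  85  83]
 [ 81  77  79  60  43  39  37  47  46  53  52  54  66  75  80  83]
 [ 77  79  82  63  44  80  93  82  61  50  45  43  45  45  51  54]
 [ 79  79  72  56  38  89 111 117  79  57  87  72  56  53  49  52]
 [ 76  79  72  57  44  98 111 112  77  58  68  57  52  55  51  52]
 [ 80  78  79  64  46  89 108 119  81  55  56  48  53  52  53  49]
 [ 83  80  80  80  67  92 116 121  84  65  65  49  52  55  50  50]
 [ 58  63  65  80  88 115 124 107  67  65  57  55  55  54  57  53]
 [ 77  75  77  75  65  64  51  54  63  79  83  81  83  83  84  84]
 [ 77  74  76  76  78  77  77  81  73  76  67  70  63  58  55  75]
 [ 76  73  79  77  75  75  76  75  77  75  77  77  76  77  80  83]
 [ 78  75  81  78  77  77  76  75  79  78  78  76  80  79  78  77]]
edge 11 z 0.0854 [0.471  0.2364] [0.0048 0.0096] 89.82 mean [0.4705 0.2355] long axis deg 172.32
Z>.07 px 180 187 214 219
```

```bash
cat >> h.py <<'E'
def go(x,y,z,deg,n=1):
    "tool-frame cm to target, with tool x at heading deg; twist applied first"
    o=robot.get_obs();R=tool_R(o["tool_rot"]);phi=np.degrees(np.arctan2(R[1,0],R[0,0]));tw=phi-deg
    a=np.radians(deg);X=np.array([np.cos(a),np.sin(a),0]);Y=np.array([np.sin(a),-np.cos(a),0])
    d=np.array([x,y,z])-o["position"];print("phi",phi.round(2),"twist",tw.round(2),"cm",(100*np.array([d@X,d@Y,-d[2]])).round(2),"t",o["time"])
def tool_R(q):
    from scipy.spatial.transform import Rotation
    return Rotation.from_quat(q).as_matrix()
E
python3 -m pendant '[{"jaw":0.6,"linear":[0,0,0],"twist":-7.05},{"jaw":0.6,"linear":[0,0,0],"twist":-7.05},{"jaw":0.6,"linear":[0,0,0],"twist":-7.05},{"jaw":0.6,"linear":[0,0,0],"twist":-7.05},{"jaw":0.6,"linear":[0,0,0],"twist":-7.05},{"jaw":0.6,"linear":[0,0,0],"twist":-7.05},{"jaw":0.6,"linear":[0,0,0],"twist":-7.05},{"jaw":0.6,"linear":[0,0,0],"twist":-7.05},{"jaw":0.6,"linear":[0,0,0],"twist":-7.05},{"jaw":0.6,"linear":[0,0,0],"twist":-7.05}]' 40
python3 -c "
from h import *
go(.5644,-.150,.2,85.1)"
```

```text
time: 1.03
position: [0.1587, -0.6042, 0.2014]
tool_rot: [0.734, 0.679, 0.0, -0.0]
ft_force: [-0.7, 1.2, -1.4]
grip_width: 0.0523
grip_force: 0.0
phi 85.56 twist 0.46 cm [48.72 36.54  0.14] t 1.0333
```

```bash
python3 -m pendant '[{"jaw":0.6,"linear":[1,0.75,0],"twist":0.4},{"jaw":0.6,"linear":[2.2,1.65,0],"twist":0},{"jaw":0.6,"linear":[2.6,1.95,0],"twist":0},{"jaw":0.6,"linear":[2.6,1.95,0],"twist":0},{"jaw":0.6,"linear":[2.6,1.95,0],"twist":0},{"jaw":0.6,"linear":[2.6,1.95,0],"twist":0},{"jaw":0.6,"linear":[2.6,1.95,0],"twist":0},{"jaw":0.6,"linear":[2.6,1.95,0],"twist":0},{"jaw":0.6,"linear":[2.6,1.95,0],"twist":0},{"jaw":0.6,"linear":[2.6,1.95,0],"twist":0},{"jaw":0.6,"linear":[2.6,1.95,0],"twist":0},{"jaw":0.6,"linear":[2.6,1.95,0],"twist":0}]'
python3 -m pendant '[{"jaw":0.6,"linear":[2.6,1.95,0],"twist":0},{"jaw":0.6,"linear":[2.6,1.95,0],"twist":0},{"jaw":0.6,"linear":[2.6,1.95,0],"twist":0},{"jaw":0.6,"linear":[2.6,1.95,0],"twist":0},{"jaw":0.6,"linear":[2.6,1.95,0],"twist":0},{"jaw":0.6,"linear":[2.6,1.95,0],"twist":0},{"jaw":0.6,"linear":[1.6,1.2,0],"twist":0},{"jaw":0.6,"linear":[0.9,0.7,0],"twist":0},{"jaw":0.6,"linear":[0,0,0],"twist":0},{"jaw":0.6,"linear":[0,0,0],"twist":0}]'
python3 -c "
from h import *
go(.5644,-.150,.2,85.1)
c=shot('wrist');cv2.imwrite('pics/w1.png',c['color'])
P=pts(c);Z=P[...,2];m=(Z>.048)&(Z<.066);rect(c,m,.056,'beamZ')
print(np.c_[c['inv']].round(3).tolist())"
```

```text
time: 2.03
position: [0.404, -0.3309, 0.2017]
tool_rot: [0.74, 0.673, 0.0, -0.0]
ft_force: [0.2, 0.2, -0.1]
grip_width: 0.0522
grip_force: 0.0
time: 2.87
position: [0.5545, -0.1651, 0.2016]
tool_rot: [0.738, 0.674, -0.0, -0.0]
ft_force: [-0.3, -0.4, 0.4]
grip_width: 0.0522
grip_force: 0.0
phi 84.8 twist -0.3 cm [1.58 0.86 0.16] t 2.8667
beamZ 4018 z 0.0567 [ 0.5675 -0.1406] [0.2235 0.0181] 84.91 mean [ 0.5673 -0.1392] long axis deg 84.84
[[0.996, -0.087, -0.024, 0.561], [-0.09, -0.961, -0.26, -0.093], [-0.001, 0.261, -0.965, 0.385], [0.0, 0.0, 0.0, 1.0]]
```

View pics/w1.png

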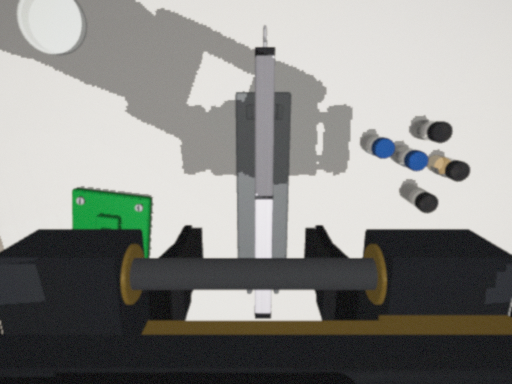

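The wrist view shows the beam upright in the picture: band at (264,197), eyelet end cap at (265,50), far end at (263,315). The top face is at z ≈ 0.0565, so the underside is at about 0.040, which matches the text.

```bash
python3 - <<'E'
from h import *
c=shot('wrist');g=c['color'].max(-1).astype(int)
print(g[190:204,258:271].mean(1).round(),g[150,250:280])
for u,v in[(264.3,196.8),(265,50),(263,315)]:print(ray(c,u,v,.056).round(4))
B=ray(c,264.3,196.8,.056);a=np.radians(84.9);G=B[:2]+.04*np.array([np.cos(a),np.sin(a)]);print(G)
go(G[0],G[1],.048,84.9)
E
```

```text
[151. 151. 151. 148. 134.  97.  77. 101. 169. 228. 236. 237. 237. 237.] [ 80  82  84  82  87 109 134 150 155 157 152 154 152 155 155 154 156 153
 158 155 154 150 147 126  95  82  84  84  81  86]
[ 0.5634 -0.187   0.056 ]
[ 0.5754 -0.0505  0.056 ]
[ 0.5507 -0.3224  0.056 ]
[ 0.56696625 -0.14717031]
phi 84.71 twist -0.19 cm [ 2.01  1.12 15.36] t 2.9667
```

```bash
python3 -m pendant '[{"jaw":0.6,"linear":[0.5,0.3,1],"twist":0},{"jaw":0.6,"linear":[0.5,0.3,2],"twist":0},{"jaw":0.6,"linear":[0.5,0.3,2],"twist":0},{"jaw":0.6,"linear":[0.5,0.2,2],"twist":0},{"jaw":0.6,"linear":[0,0,1],"twist":0},{"jaw":0.6,"linear":[0,0,0],"twist":0},{"jaw":0.6,"linear":[0,0,0],"twist":0},{"jaw":0.6,"linear":[0,0,0],"twist":0}]'
cat >> h.py <<'E'
def ft(n=20):
    L=[]
    for i in range(n):
        cams.camera("side");o=robot.get_obs();L.append(np.r_[o["ft_force"],o["moment"]])
    L=np.array(L);print("F",L.mean(0)[:3].round(3),"M",L.mean(0)[3:].round(4),"sd",L.std(0).round(4));return L.mean(0)
E
python3 -c "
from h import *
np.save('b.npy',ft(16))
go(.567,-.147,.048,84.9)"
```

```text
time: 3.63
position: [0.5683, -0.1474, 0.1225]
tool_rot: [0.739, 0.674, 0.0, 0.001]
ft_force: [-0.4, -0.0, -0.3]
grip_width: 0.0521
grip_force: 0.0
F [ 0.128 -0.101 -0.015] M [-0.0313 -0.0997 -0.    ] sd [0.4721 0.411  0.3669 0.0263 0.0366 0.027 ]
phi 84.82 twist -0.08 cm [-0.06 -0.07  7.37] t 4.4333
```

```bash
python3 -m pendant '[{"jaw":0.6,"linear":[0,-0.05,1],"twist":0},{"jaw":0.6,"linear":[0,0,2],"twist":0},{"jaw":0.6,"linear":[0,0,2],"twist":0},{"jaw":0.6,"linear":[0,0,1.4],"twist":0},{"jaw":0.6,"linear":[0,0,1],"twist":0},{"jaw":0.6,"linear":[0,0,0],"twist":0},{"jaw":0.6,"linear":[0,0,0],"twist":0}]'
python3 -m pendant '[{"jaw":0,"linear":[0,0,0],"twist":0},{"jaw":0,"linear":[0,0,0],"twist":0},{"jaw":0,"linear":[0,0,0],"twist":0},{"jaw":0,"linear":[0,0,0],"twist":0},{"jaw":0,"linear":[0,0,0],"twist":0},{"jaw":0,"linear":[0,0,0],"twist":0},{"jaw":0,"linear":[0,0,0],"twist":0},{"jaw":0,"linear":[0,0,0],"twist":0}]' 45
```

```text
time: 5.02
position: [0.5669, -0.1463, 0.0471]
tool_rot: [0.738, 0.674, -0.0, -0.001]
ft_force: [-1.0, -0.1, 0.0]
grip_width: 0.0525
grip_force: 0.0
time: 5.68
position: [0.5673, -0.1465, 0.0478]
tool_rot: [0.738, 0.674, 0.0, 0.0]
ft_force: [0.1, 0.3, 0.9]
grip_width: 0.007
grip_force: 0.0
```

```bash
python3 -c "
from h import *
o=robot.get_obs();print(o['grip_width'],o['grip_force'],o['position'],robot.nose_length)
c=shot('wrist');d=shot('top');cv2.imwrite('pics/w2.png',np.hstack([cv2.resize(c['color'],(400,300)),cv2.resize(d['color'][120:240,250:410],(400,300))]))"
```

```text
0.00696771463697483 0.0 [ 0.56728211 -0.1465036   0.04783318] 0.017
```

View pics/w2.png

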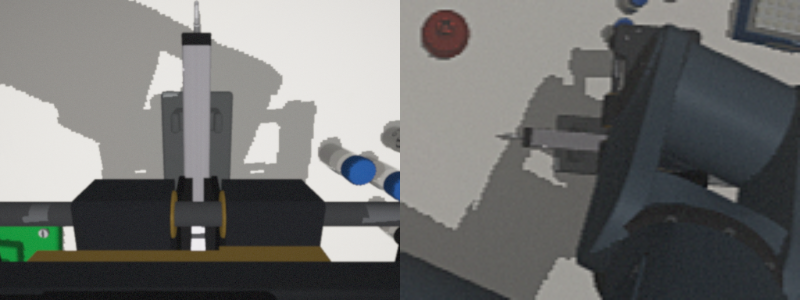

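The wrist view (left half) shows the beam still between the fingers, with pads at about (183,200) and (212,200). The fingers may not have settled yet, so I'll wait and read again.

```bash
python3 -m pendant '[{"jaw":0,"linear":[0,0,0],"twist":0},{"jaw":0,"linear":[0,0,0],"twist":0},{"jaw":0,"linear":[0,0,0],"twist":0}]' 45
python3 -c "
from h import *
c=shot('wrist');cv2.imwrite('pics/w3.png',cv2.resize(c['color'][200:384,150:360],None,fx=3.2,fy=3.2,interpolation=2))"
```

```text
time: 6.03
position: [0.5673, -0.1465, 0.0477]
tool_rot: [0.738, 0.674, -0.0, -0.0]
ft_force: [-0.4, 0.2, -0.1]
grip_width: 0.0005
grip_force: 0.0
```

View pics/w3.png

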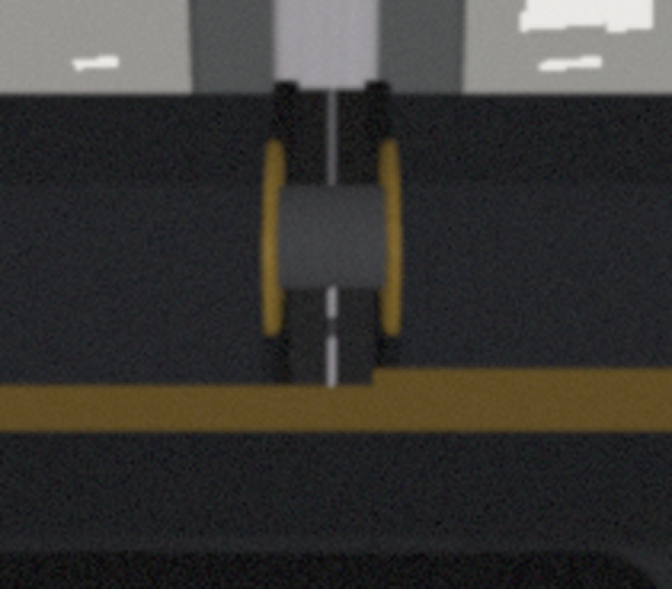

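The crop shows the fingers fully shut over the beam, with the beam below them (gap at crop (331,250)), so the tips are above the beam. I'll check where the fingers and the beam really are.

```bash
python3 - <<'E'
from h import *
c=shot('wrist');P=pts(c);o=robot.get_obs()
f=lambda u,v:(int(150+u/3.2),int(200+v/3.2))
for n,(u,v) in dict(beam=(331,40),cradle=(230,40),table=(130,30),fingerL=(300,110),fingerL2=(285,90),fingerR=(375,90),pivot=(331,240),fing3=(300,330),body=(100,250)).items():
    a,b=f(u,v);print(n,(a,b),P[b,a].round(4),c['color'][b,a])
print("col 253:",[(v,*P[v,253].round(3)) for v in range(40,260,14)])
print("col 248:",[(v,*P[v,248].round(3)) for v in range(222,262,4)])
print(o["q"])
print("cam",c["inv"][:3,3],"TCP",o["position"])
d=shot('top');Q=pts(d)[...,2];print("top beam z",np.median(Q[(Q>.03)&(Q<.07)&(np.arange(512)<330)[None]&(np.arange(512)>295)[None]]))
E
```

```text
beam (253, 212) [ 0.5687 -0.132   0.0566] [159 154 158]
cradle (221, 212) [ 0.5452 -0.1459  0.008 ] [83 84 78]
table (190, 209) [ 0.5227 -0.144   0.001 ] [144 149 150]
fingerL (243, 234) [ 0.5637 -0.1348  0.08  ] [20 15 25]
fingerL2 (239, 228) [ 0.5617 -0.1335  0.075 ] [18 21 21]
fingerR (267, 228) [ 0.5753 -0.1347  0.075 ] [13 18 13]
pivot (253, 275) [ 0.5702 -0.1156  0.1559] [68 65 62]
fing3 (243, 303) [ 0.5635 -0.1478  0.1175] [37 34 35]
body (181, 278) [ 0.5543 -0.1113  0.1624] [40 34 31]
col 253: [(40, np.float64(0.576), np.float64(-0.045), np.float64(0.049)), (54, np.float64(0.576), np.float64(-0.053), np.float64(0.056)), (68, np.float64(0.575), np.float64(-0.059), np.float64(0.058)), (82, np.float64(0.575), np.float64(-0.065), np.float64(0.056)), (96, np.float64(0.574), np.float64(-0.072), np.float64(0.057)), (110, np.float64(0.573), np.float64(-0.079), np.float64(0.056)), (124, np.float64(0.573), np.float64(-0.086), np.float64(0.057)), (138, np.float64(0.572), np.float64(-0.092), np.float64(0.058)), (152, np.float64(0.572), np.float64(-0.1), np.float64(0.057)), (166, np.float
[... 608 characters left out ...]
64(-0.136), np.float64(0.072)), (234, np.float64(0.566), np.float64(-0.136), np.float64(0.077)), (238, np.float64(0.566), np.float64(-0.136), np.float64(0.083)), (242, np.float64(0.566), np.float64(-0.136), np.float64(0.087)), (246, np.float64(0.566), np.float64(-0.136), np.float64(0.091)), (250, np.float64(0.566), np.float64(-0.136), np.float64(0.096)), (254, np.float64(0.566), np.float64(-0.136), np.float64(0.101)), (258, np.float64(0.569), np.float64(-0.113), np.float64(0.152))]
[-4.43293623e-01  6.87888180e-01  1.65244547e+00  2.11444374e-05
  8.01335213e-01 -3.52770747e-01]
cam [ 0.57396489 -0.07456801  0.23142799] TCP [ 0.56725243 -0.14645507  0.04772368]
top beam z 0.05602343126880238
```

```bash
python3 -m pendant '[{"jaw":0.6,"linear":[0,0,0],"twist":0},{"jaw":0.6,"linear":[0,0,0],"twist":0},{"jaw":0.6,"linear":[0,0,0],"twist":0},{"jaw":0.6,"linear":[0,0,0],"twist":0},{"jaw":0.6,"linear":[0,0,0],"twist":0},{"jaw":0.6,"linear":[0,0,0],"twist":0},{"jaw":0.6,"linear":[0,0,0],"twist":0},{"jaw":0.6,"linear":[0,0,0],"twist":0},{"jaw":0.6,"linear":[0,0,0],"twist":0}]'
python3 - <<'E'
from h import *
c=shot('wrist');P=pts(c);o=robot.get_obs()
cv2.imwrite('pics/w4.png',c['color'])
# finger face: y near TCP y+.0095
m=(abs(P[...,1]-(o['position'][1]+.0105))<.004)&(P[...,2]<.12)&(P[...,2]>.01)&(c['color'].max(-1)<60)
for s in(-1,1):
    k=m&(s*(P[...,0]-o['position'][0])>.012)
    if k.sum(): print(s,k.sum(),np.percentile(P[k],[1,50,99],axis=0).round(4).tolist())
E
```

```text
time: 6.93
position: [0.5673, -0.1465, 0.0477]
tool_rot: [0.738, 0.674, 0.0, -0.0]
ft_force: [-0.5, 1.0, 0.4]
grip_width: 0.0494
grip_force: 0.0
-1 531 [[0.537, -0.1397, 0.0712], [0.5416, -0.1336, 0.0899], [0.544, -0.132, 0.1191]]
1 688 [[0.593, -0.1398, 0.0708], [0.5978, -0.1381, 0.0913], [0.6033, -0.1368, 0.1063]]
```

View pics/w4.png

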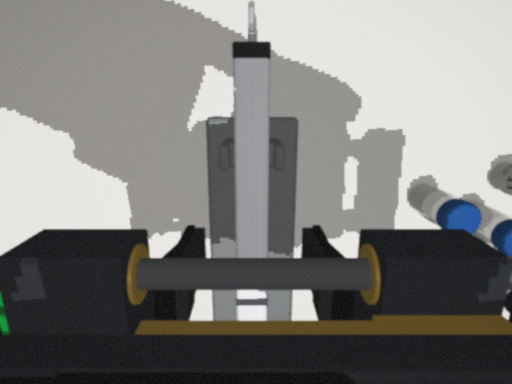

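The open fingers are seen with their tips at z ≈ 0.071, on both sides of the beam at pixels (195,232) and (310,232). The reported pose says 0.031, so the reported TCP height reads about 40 mm too low against the cameras. The cameras agree with each other, and the empty closing confirms it. I'll work from the seen tip height and go down in steps, watching the force.

```bash
python3 -m pendant '[{"jaw":0.6,"linear":[0,0,0.8],"twist":0},{"jaw":0.6,"linear":[0,0,0.8],"twist":0},{"jaw":0.6,"linear":[0,0,0.4],"twist":0},{"jaw":0.6,"linear":[0,0,0],"twist":0},{"jaw":0.6,"linear":[0,0,0],"twist":0}]'
cat >> h.py <<'E'
def tips():
    c=shot('wrist');P=pts(c);o=robot.get_obs();p=o['position']
    m=(abs(P[...,1]-(p[1]+.0105))<.004)&(P[...,2]<.2)&(P[...,2]>.004)&(c['color'].max(-1)<60)
    for s in(-1,1):
        k=m&(s*(P[...,0]-p[0])>.007)&(s*(P[...,0]-p[0])<.045)
        if k.sum(): print("tip z",s,k.sum(),np.percentile(P[k][:,2],[1,50]).round(4),"reported tip",(p[2]-.017).round(4))
E
python3 -c "
from h import *
tips()"
```

```text
time: 7.4
position: [0.5668, -0.1462, 0.0269]
tool_rot: [0.738, 0.674, -0.0, -0.001]
ft_force: [-0.0, -0.2, 0.3]
grip_width: 0.0522
grip_force: 0.0
tip z -1 878 [0.0515 0.08  ] reported tip 0.0104
tip z 1 1124 [0.0508 0.08  ] reported tip 0.0104
```

```bash
python3 -m pendant '[{"jaw":0.6,"linear":[0,0,0.8],"twist":0},{"jaw":0.6,"linear":[0,0,0.8],"twist":0},{"jaw":0.6,"linear":[0,0,0.3],"twist":0},{"jaw":0,"linear":[0,0,0],"twist":0},{"jaw":0,"linear":[0,0,0],"twist":0},{"jaw":0,"linear":[0,0,0],"twist":0},{"jaw":0,"linear":[0,0,0],"twist":0},{"jaw":0,"linear":[0,0,0],"twist":0},{"jaw":0,"linear":[0,0,0],"twist":0},{"jaw":0,"linear":[0,0,0],"twist":0},{"jaw":0,"linear":[0,0,0],"twist":0}]' 45
python3 -c "
from h import *
tips()"
```

```text
time: 8.37
position: [0.5671, -0.1464, 0.009]
tool_rot: [0.738, 0.674, -0.0, -0.0]
ft_force: [-0.5, -0.0, 2.5]
grip_width: 0.0172
grip_force: 45.0
tip z -1 771 [0.0316 0.0577] reported tip -0.008
tip z 1 801 [0.0315 0.0576] reported tip -0.008
```

Gripped at 17 mm with 45 N. Lifting, then weighing.

```bash
python3 -m pendant '[{"jaw":0,"linear":[0,0,-0.4],"twist":0},{"jaw":0,"linear":[0,0,-0.8],"twist":0},{"jaw":0,"linear":[0,0,-1.2],"twist":0},{"jaw":0,"linear":[0,0,-1.6],"twist":0},{"jaw":0,"linear":[0,0,-2],"twist":0},{"jaw":0,"linear":[0,0,-2],"twist":0},{"jaw":0,"linear":[0,0,-1.2],"twist":0},{"jaw":0,"linear":[0,0,-0.8],"twist":0},{"jaw":0,"linear":[0,0,0],"twist":0},{"jaw":0,"linear":[0,0,0],"twist":0},{"jaw":0,"linear":[0,0,0],"twist":0},{"jaw":0,"linear":[0,0,0],"twist":0}]'
python3 -c "
from h import *
a=ft(24);b=np.load('b.npy');print('diff',(a-b).round(4))
c=shot('wrist');P=pts(c);p=robot.get_obs()['position']
print([(v,*P[v,253].round(4)) for v in range(30,230,14)],p)
cv2.imwrite('pics/w5.png',c['color'])"
```

```text
time: 9.42
position: [0.5664, -0.1461, 0.1077]
tool_rot: [0.738, 0.674, -0.0, -0.001]
ft_force: [-0.6, -0.2, -2.3]
grip_width: 0.0177
grip_force: 45.0
F [ 0.14   0.086 -2.586] M [ 0.0257 -0.0984  0.0015] sd [0.4842 0.4116 0.486  0.0346 0.0266 0.0222]
diff [ 1.1900e-02  1.8750e-01 -2.5708e+00  5.7000e-02  1.3000e-03  1.5000e-03]
[(30, np.float64(0.5762), np.float64(-0.0496), np.float64(0.1571)), (44, np.float64(0.574), np.float64(-0.0746), np.float64(0.2925)), (58, np.float64(0.5753), np.float64(-0.0591), np.float64(0.1571)), (72, np.float64(0.5749), np.float64(-0.064), np.float64(0.1573)), (86, np.float64(0.5744), np.float64(-0.0689), np.float64(0.1562)), (100, np.float64(0.5739), np.float64(-0.0741), np.float64(0.1565)), (114, np.float64(0.5735), np.float64(-0.0793), np.float64(0.1565)), (128, np.float64(0.573), np.float64(-0.0846), np.float64(0.1565)), (142, np.float64(0.5725), np.float64(-0.0901), np.float64(0.1564)), (156, np.float64(0.572), np.float64(-0.0956), np.float64(0.1572)), (170, np.float64(0.5715), np.float64(-0.1013), np.float64(0.1567)), (184, np.float64(0.5709), np.float64(-0.1072), np.float64(0.1564)), (198, np.float64(0.5704), np.float64(-0.1132), np.float64(0.1561)), (212, np.float64(0.5699), np.float64(-0.1191), np.float64(0.1567)), (226, np.float64(0.5693), np.float64(-0.1256), np.float64(0.1561))] [ 0.56728495 -0.14647401  0.10875778]
```

```bash
python3 -c "
from h import *
a=ft(26);b=np.load('b.npy');print('diff',(a-b).round(4),robot.get_obs()['q'])
go(.55,.175,.1085,80.6)"
```

```text
F [-0.136  0.099 -2.564] M [ 0.0363 -0.106   0.0017] sd [0.5064 0.4775 0.5256 0.0411 0.0287 0.0189]
diff [-2.644e-01  2.006e-01 -2.549e+00  6.760e-02 -6.300e-03  1.800e-03] [-4.43317942e-01  5.95602506e-01  1.61717799e+00  3.06035280e-06
  9.28780592e-01 -3.52773327e-01]
phi 84.81 twist 4.21 cm [ 3.143e+01 -6.960e+00  3.000e-02] t 11.9667
```

```bash
python3 -m pendant '[{"jaw":0,"linear":[0,0,0],"twist":2.1},{"jaw":0,"linear":[0,0,0],"twist":2.1},{"jaw":0,"linear":[1,-0.2,0],"twist":0},{"jaw":0,"linear":[2,-0.5,0],"twist":0},{"jaw":0,"linear":[2.9,-0.6,0],"twist":0},{"jaw":0,"linear":[2.9,-0.6,0],"twist":0},{"jaw":0,"linear":[2.9,-0.6,0],"twist":0},{"jaw":0,"linear":[2.9,-0.6,0],"twist":0},{"jaw":0,"linear":[2.9,-0.6,0],"twist":0},{"jaw":0,"linear":[2.9,-0.6,0],"twist":0},{"jaw":0,"linear":[2.9,-0.6,0],"twist":0},{"jaw":0,"linear":[2.9,-0.6,0],"twist":0}]'
python3 -m pendant '[{"jaw":0,"linear":[2.4,-0.6,0],"twist":0},{"jaw":0,"linear":[1.7,-0.6,0],"twist":0},{"jaw":0,"linear":[1,-0.4,0],"twist":0},{"jaw":0,"linear":[0,0,0],"twist":0},{"jaw":0,"linear":[0,0,0],"twist":0},{"jaw":0,"linear":[0,0,0],"twist":0}]'
python3 - <<'E'
from h import *
c=shot('wrist');P=pts(c);Z=P[...,2];X=P[...,0];Y=P[...,1]
cv2.imwrite('pics/w6.png',c['color'])
m=(abs(X-.4718)<.02)&(abs(Y-.235)<.02)&(Z>.081)&(Z<.09);rect(c,m,.085,"edge")
k=m;print(np.median(P[k],0),np.percentile(P[k],[2,98],axis=0))
b=(abs(X-.4718)<.075)&(abs(Y-.235)<.09)&(Z>.008)&(Z<.02);rect(c,b,.012,"base")
t=(Z>.15)&(Z<.165)&(Y>.19);rect(c,t,.1565,"beamtop")
go(.4718,.235,.0535,80.6)
E
```

```text
time: 12.97
position: [0.5551, 0.1231, 0.1089]
tool_rot: [0.762, 0.647, 0.0, -0.0]
ft_force: [0.0, -0.2, -2.9]
grip_width: 0.0177
grip_force: 45.0
time: 13.47
position: [0.5484, 0.1731, 0.1088]
tool_rot: [0.763, 0.647, -0.0, 0.0]
ft_force: [0.9, -0.8, -3.4]
grip_width: 0.0175
grip_force: 45.0
edge 345 z 0.0856 [0.4726 0.238 ] [0.0078 0.0156] 80.63 mean [0.4726 0.2379] long axis deg 171.84
[0.47281635 0.23789258 0.08562042] [[0.46561242 0.23350282 0.08149953]
 [0.47903731 0.24204047 0.08709002]]
base 12807 z 0.0127 [0.4727 0.2378] [0.1186 0.0898] 80.67 mean [0.4757 0.2419] long axis deg 82.51
beamtop 9774 z 0.1566 [0.5588 0.2337] [0.0916 0.0181] 80.79 mean [0.5589 0.2349] long axis deg 80.44
phi 80.55 twist -0.05 cm [ 4.88 -8.59  5.52] t 13.5167
```

View pics/w6.png

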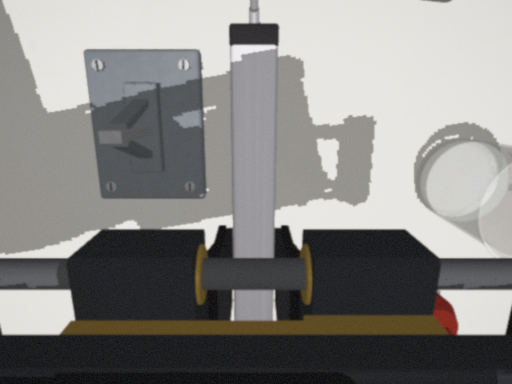

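The wrist view shows the grey stand's blade at pixel (115,137), with the held beam level beside it and its eyelet end at (254,25). The edge is at (0.4726, 0.2379, 0.0856) with heading 80.65°, and its patch measures 7.8 × 15.6 mm as expected. The top view agrees to 3 mm.

```bash
python3 - <<'E'
from h import *
c=shot('wrist');p=robot.get_obs()['position'];e=ray(c,254,24.5,.1566);a=np.radians(80.65)
print("end",e,"band->TCP offset",.140-(e-p)[:2]@[np.cos(a),np.sin(a)])
g=c['color'].max(-1).astype(int);print(g[14:50,246:262].mean(1).round())
go(.4791,.2774,.063,80.6)
E
```

```text
end [0.56521816 0.27064993 0.1566    ] band->TCP offset 0.04062525993338752
[196. 196. 197. 197. 196. 196. 195. 190. 169. 117.  64.  47.  50.  50.
  51.  50.  52.  51.  52.  53.  53.  53.  53.  53.  54.  54.  53.  54.
  55.  74. 138. 214. 237. 240. 240. 237.]
phi 80.53 twist -0.07 cm [ 9.2  -8.57  4.58] t 13.5667
```

```bash
python3 -m pendant '[{"jaw":0,"linear":[1,-0.9,0],"twist":0},{"jaw":0,"linear":[2,-1.9,0],"twist":0},{"jaw":0,"linear":[2.3,-2.2,0],"twist":0},{"jaw":0,"linear":[2.2,-2,0],"twist":0},{"jaw":0,"linear":[1.7,-1.57,0],"twist":0},{"jaw":0,"linear":[0,0,0.8],"twist":0},{"jaw":0,"linear":[0,0,1.5],"twist":0},{"jaw":0,"linear":[0,0,1.5],"twist":0},{"jaw":0,"linear":[0,0,0.8],"twist":0},{"jaw":0,"linear":[0,0,0],"twist":0},{"jaw":0,"linear":[0,0,0],"twist":0},{"jaw":0,"linear":[0,0,0],"twist":0}]'
python3 - <<'E'
from h import *
go(.4791,.2774,.0535,80.6)
c=shot('wrist');Z=pts(c)[...,2]
v,u=np.nonzero((Z>.1)&(Z<.12)&(np.arange(512)>215)[None]&(np.arange(512)<300)[None]&(np.arange(384)<210)[:,None]);P=pts(c)[v,u];print("top z near/far",np.median(P[v>180],0),np.median(P[v<60],0))
ft(4)
E
```

```text
time: 14.57
position: [0.4794, 0.2785, 0.0632]
tool_rot: [0.763, 0.647, 0.0, 0.0]
ft_force: [0.8, -0.3, -3.1]
grip_width: 0.0177
grip_force: 45.0
phi 80.57 twist -0.03 cm [-0.12 -0.01  0.97] t 14.5667
top z near/far [0.48533002 0.31286429 0.1110492 ] [0.49565632 0.3715709  0.1112993 ]
F [ 0.272  0.172 -3.075] M [ 0.0097 -0.0977  0.0129] sd [0.3236 0.5218 0.1935 0.0152 0.0357 0.0422]
```

```bash
python3 -m pendant '[{"jaw":0,"linear":[-0.1,0,0.3],"twist":0},{"jaw":0,"linear":[0,0,0.3],"twist":0},{"jaw":0,"linear":[0,0,0.2],"twist":0},{"jaw":0,"linear":[0,0,0],"twist":0},{"jaw":0,"linear":[0,0,0],"twist":0}]'
python3 -m pendant '[{"jaw":0,"linear":[0,0,0.05],"twist":0},{"jaw":0,"linear":[0,0,0],"twist":0}]'
python3 -c "
from h import *
ft(3)"
python3 -m pendant '[{"jaw":0,"linear":[0,0,0.05],"twist":0},{"jaw":0,"linear":[0,0,0],"twist":0}]'
python3 -c "
from h import *
ft(3)"
```

```text
time: 15.23
position: [0.4784, 0.2776, 0.0545]
tool_rot: [0.763, 0.647, -0.0, -0.0]
ft_force: [0.7, 0.1, -2.0]
grip_width: 0.0175
grip_force: 45.0
time: 15.4
position: [0.4786, 0.2777, 0.0542]
tool_rot: [0.763, 0.647, -0.0, -0.0]
ft_force: [-0.6, 1.1, -3.1]
grip_width: 0.0178
grip_force: 45.0
F [-0.142 -0.076 -2.733] M [ 0.04   -0.123   0.0019] sd [0.2113 0.0631 0.3451 0.0237 0.0109 0.0205]
time: 15.72
position: [0.4787, 0.2777, 0.0539]
tool_rot: [0.763, 0.647, 0.0, 0.0]
ft_force: [-0.7, -0.0, -1.4]
grip_width: 0.0173
grip_force: 45.0
F [ 0.322  0.473 -0.607] M [-0.039  -0.0246  0.0001] sd [0.3042 0.4676 0.3681 0.019  0.0214 0.0153]
```

Contact: the edge carries about 2 N. I'll press slightly more, then slide toward −y.

```bash
python3 -m pendant '[{"jaw":0,"linear":[0,0,0.03],"twist":0},{"jaw":0,"linear":[0,0,0],"twist":0}]'
python3 -c "
from h import *
ft(2)
c=shot('top');cv2.imwrite('pics/t7.png',cv2.resize(c['color'][170:260,120:260],None,fx=5,fy=5,interpolation=2))"
python3 -m pendant '[{"jaw":0,"linear":[-0.1,0,0],"twist":0},{"jaw":0,"linear":[-0.2,0,0],"twist":0},{"jaw":0,"linear":[-0.2,0,0],"twist":0},{"jaw":0,"linear":[-0.1,0,0],"twist":0},{"jaw":0,"linear":[0,0,0],"twist":0}]'
python3 -c "
from h import *
ft(3)"
```

```text
time: 16.03
position: [0.4787, 0.2778, 0.0538]
tool_rot: [0.763, 0.647, 0.0, 0.0]
ft_force: [-1.2, 0.5, 0.9]
grip_width: 0.0176
grip_force: 45.0
F [-0.002  0.462  0.979] M [-0.0599  0.0228 -0.0171] sd [0.4294 0.0219 0.025  0.0268 0.013  0.0268]
time: 16.6
position: [0.4783, 0.2718, 0.0538]
tool_rot: [0.763, 0.647, 0.001, 0.0]
ft_force: [1.0, 1.8, 2.1]
grip_width: 0.0176
grip_force: 45.0
F [0.976 1.718 3.372] M [ 0.2209 -0.2251  0.0322] sd [0.3793 0.0754 0.599  0.0257 0.0318 0.0528]
```

```bash
python3 -m pendant '[{"jaw":0,"linear":[0,0,-0.03],"twist":0},{"jaw":0,"linear":[-0.1,0,0],"twist":0},{"jaw":0,"linear":[-0.15,0,0],"twist":0},{"jaw":0,"linear":[-0.1,0,0],"twist":0},{"jaw":0,"linear":[0,0,0],"twist":0}]'
python3 -c "
from h import *
ft(3);print(robot.get_obs()['position'])"
```

```text
time: 17.17
position: [0.4769, 0.2682, 0.0538]
tool_rot: [0.763, 0.647, -0.0, -0.0]
ft_force: [0.3, 3.2, 3.1]
grip_width: 0.0177
grip_force: 45.0
F [0.76  2.904 3.263] M [ 0.2969 -0.2002  0.002 ] sd [0.1744 0.343  0.134  0.0138 0.0126 0.0186]
[0.47691331 0.26821207 0.05375784]
```

View pics/t7.png

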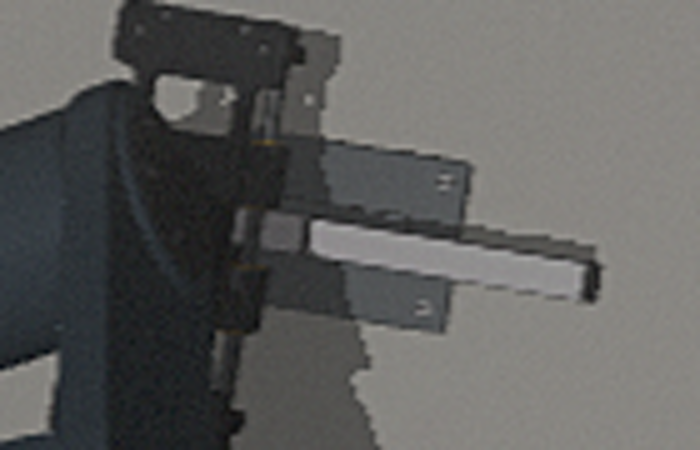

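The top crop, taken before the slide, shows the beam square across the stand with its band at crop (308,237), which is the blade's spot. I'm easing the pressure a little and continuing the slide.

```bash
python3 -m pendant '[{"jaw":0,"linear":[0,0,-0.03],"twist":0},{"jaw":0,"linear":[-0.1,0,0],"twist":0},{"jaw":0,"linear":[-0.1,0,0],"twist":0},{"jaw":0,"linear":[-0.1,0,0],"twist":0},{"jaw":0,"linear":[0,0,0],"twist":0}]'
python3 -c "
from h import *
ft(3);print(robot.get_obs()['position'])"
```

```text
time: 17.73
position: [0.4761, 0.265, 0.0539]
tool_rot: [0.763, 0.647, -0.0, -0.0]
ft_force: [1.1, 2.2, 1.7]
grip_width: 0.0175
grip_force: 45.0
F [0.016 1.187 1.291] M [ 0.1822 -0.1308  0.0013] sd [0.4314 0.7418 0.125  0.0156 0.0171 0.0119]
[0.4760701  0.26501215 0.05388323]
```

```bash
python3 -m pendant '[{"jaw":0,"linear":[-0.1,0,-0.02],"twist":0},{"jaw":0,"linear":[-0.1,0,0],"twist":0},{"jaw":0,"linear":[-0.1,0,0],"twist":0},{"jaw":0,"linear":[-0.1,0,0],"twist":0},{"jaw":0,"linear":[0,0,0],"twist":0}]'
python3 -c "
from h import *
ft(5);print(robot.get_obs()['position'])"
```

```text
time: 18.3
position: [0.4754, 0.2609, 0.054]
tool_rot: [0.763, 0.647, -0.001, -0.0]
ft_force: [-0.2, 0.2, -1.1]
grip_width: 0.0176
grip_force: 45.0
F [-0.398 -0.69  -1.094] M [-0.0914 -0.0902 -0.0094] sd [0.4529 0.576  0.1594 0.0263 0.037  0.0227]
[0.47541182 0.26100555 0.05400744]
```

```bash
cat >> h.py <<'E'
def tilt():
    c=shot('wrist');P=pts(c);v,u=np.nonzero((P[...,2]>.06)&(P[...,2]<.15)&(abs(np.arange(512)-253)<14)[None]&(np.arange(384)<205)[:,None]&(np.arange(384)>55)[:,None])
    Q=P[v,u];k=np.polyfit(Q[:,1],Q[:,2],1);r=abs(Q[:,2]-np.polyval(k,Q[:,1]));Q=Q[r<.006];k=np.polyfit(Q[:,1],Q[:,2],1)
    t=robot.get_obs();print("tilt deg (+ = eyelet up)",np.degrees(np.arctan(k[0]*.987)).round(3),"z at grip",np.polyval(k,t['position'][1]).round(4),len(Q),"gw",round(t['grip_width'],4))
E
python3 -c "
from h import *
tilt();tilt()"
python3 -m pendant '[{"jaw":0,"linear":[0,0,0],"twist":0},{"jaw":0,"linear":[0,0,0],"twist":0},{"jaw":0,"linear":[0,0,0],"twist":0}]' 8
python3 -c "
from h import *
tilt();ft(2)"
python3 -m pendant '[{"jaw":0,"linear":[0,0,0],"twist":0},{"jaw":0,"linear":[0,0,0],"twist":0},{"jaw":0,"linear":[0,0,0],"twist":0}]' 3
python3 -c "
from h import *
tilt();ft(4);tilt()"
```

```text
tilt deg (+ = eyelet up) 0.072 z at grip 0.1018 4016 gw 0.0174
tilt deg (+ = eyelet up) 0.143 z at grip 0.1017 4007 gw 0.0175
time: 18.9
position: [0.4757, 0.2614, 0.0542]
tool_rot: [0.763, 0.647, -0.0, -0.0]
ft_force: [-0.1, -0.4, -2.5]
grip_width: 0.0179
grip_force: 8.0
tilt deg (+ = eyelet up) 0.365 z at grip 0.1019 4006 gw 0.0177
F [-0.506 -0.07  -2.756] M [ 0.0569 -0.0217  0.029 ] sd [2.815e-01 4.257e-01 8.700e-02 4.000e-04 3.300e-02 6.700e-03]
time: 19.3
position: [0.476, 0.2614, 0.0543]
tool_rot: [0.763, 0.647, 0.0, 0.0]
ft_force: [0.5, -0.3, -1.1]
grip_width: 0.0178
grip_force: 3.0
tilt deg (+ = eyelet up) 0.733 z at grip 0.1019 4005 gw 0.0177
F [-0.297 -0.24  -2.135] M [ 0.0176 -0.0666 -0.0097] sd [0.5419 0.7378 0.3783 0.0313 0.0194 0.0063]
tilt deg (+ = eyelet up) 0.63 z at grip 0.102 4007 gw 0.0179
```

```bash
python3 -m pendant '[{"jaw":0,"linear":[0,0,0.02],"twist":0},{"jaw":0,"linear":[0,0,0.01],"twist":0},{"jaw":0,"linear":[0,0,0],"twist":0}]' 3
python3 -c "
from h import *
tilt();ft(8);tilt();print(robot.get_obs()['position'])"
```

```text
time: 19.85
position: [0.476, 0.2615, 0.0541]
tool_rot: [0.763, 0.647, 0.0, 0.0]
ft_force: [-1.4, 0.9, 1.1]
grip_width: 0.0179
grip_force: 3.0
tilt deg (+ = eyelet up) 0.341 z at grip 0.1018 4004 gw 0.0178
F [-0.687  0.795  1.001] M [ 0.037   0.003  -0.0075] sd [0.2855 0.3187 0.5891 0.0279 0.0263 0.019 ]
tilt deg (+ = eyelet up) 0.075 z at grip 0.1017 4009 gw 0.0177
[0.47597156 0.26150802 0.05401683]
```

```bash
python3 -m pendant '[{"jaw":0,"linear":[0,0,-0.01],"twist":0},{"jaw":0.24,"linear":[0,0,0],"twist":0}]' 3
python3 -c "
from h import *
tilt()"
```

```text
time: 20.52
position: [0.476, 0.2613, 0.054]
tool_rot: [0.763, 0.647, 0.0, 0.0]
ft_force: [0.5, 0.4, -0.3]
grip_width: 0.0195
grip_force: 0.0
tilt deg (+ = eyelet up) -1.398 z at grip 0.101 4006 gw 0.02
```

Eyelet side heavy (tilt −1.4° after one row), so I'm re-gripping at once.

```bash
python3 -m pendant '[{"jaw":0.1,"linear":[0,0,0],"twist":0},{"jaw":0,"linear":[0,0,0],"twist":0}]' 30
python3 -c "
from h import *
tilt();ft(3);tilt()"
```

```text
time: 20.73
position: [0.4759, 0.2613, 0.054]
tool_rot: [0.763, 0.647, -0.0, 0.0]
ft_force: [0.3, 0.4, -0.8]
grip_width: 0.0177
grip_force: 30.0
tilt deg (+ = eyelet up) -6.976 z at grip 0.0991 4007 gw 0.0179
F [ 0.638 -0.335 -0.263] M [-0.0908 -0.1105  0.0287] sd [0.5358 0.3559 0.288  0.0093 0.0134 0.0137]
tilt deg (+ = eyelet up) -6.963 z at grip 0.0992 4004 gw 0.0173
```

```bash
python3 -m pendant '[{"jaw":0,"linear":[0,0,-0.03],"twist":0},{"jaw":0,"linear":[0,0,-0.03],"twist":0},{"jaw":0,"linear":[0,0,0],"twist":0}]' 3
python3 -c "
from h import *
tilt();ft(3);tilt();print(robot.get_obs()['position'])"
```

```text
time: 21.23
position: [0.4758, 0.2613, 0.0546]
tool_rot: [0.763, 0.647, -0.0, -0.0]
ft_force: [0.2, -0.3, -2.2]
grip_width: 0.0182
grip_force: 3.0
tilt deg (+ = eyelet up) -5.735 z at grip 0.0996 4007 gw 0.0181
F [ 0.378 -0.948 -1.501] M [-0.1018 -0.127   0.0168] sd [0.17   0.2957 0.0542 0.0505 0.0183 0.0262]
tilt deg (+ = eyelet up) -5.726 z at grip 0.0997 4007 gw 0.0184
[0.47576882 0.26134826 0.05458608]
```

Raising the hand with a light grip brings it back level, and the edge still carries about 1 N. Continuing.

```bash
python3 -m pendant '[{"jaw":0,"linear":[0,0,-0.03],"twist":0},{"jaw":0,"linear":[0,0,-0.03],"twist":0},{"jaw":0,"linear":[0,0,-0.03],"twist":0},{"jaw":0,"linear":[0,0,0],"twist":0}]' 3
python3 -c "
from h import *
ft(3);tilt()"
python3 -m pendant '[{"jaw":0,"linear":[0,0,-0.03],"twist":0},{"jaw":0,"linear":[0,0,-0.03],"twist":0},{"jaw":0,"linear":[0,0,0],"twist":0}]' 3
python3 -c "
from h import *
ft(3);tilt()"
```

```text
time: 21.82
position: [0.4758, 0.2614, 0.0556]
tool_rot: [0.763, 0.647, -0.0, -0.0]
ft_force: [-0.0, 0.1, -1.5]
grip_width: 0.0181
grip_force: 3.0
F [-0.041 -0.735 -1.292] M [-0.1415 -0.1076  0.0177] sd [0.3832 0.7333 0.4668 0.0031 0.0051 0.0215]
tilt deg (+ = eyelet up) -3.407 z at grip 0.1004 4012 gw 0.0177
time: 22.27
position: [0.4757, 0.2614, 0.0561]
tool_rot: [0.763, 0.647, -0.0, -0.0]
ft_force: [-0.2, 0.1, -1.5]
grip_width: 0.0178
grip_force: 3.0
F [ 0.207 -0.374 -1.36 ] M [-0.1166 -0.0356 -0.0092] sd [0.3234 0.3618 0.5523 0.0405 0.0241 0.0146]
tilt deg (+ = eyelet up) -2.063 z at grip 0.1009 4015 gw 0.0182
```

```bash
python3 -m pendant '[{"jaw":0,"linear":[0,0,-0.03],"twist":0},{"jaw":0,"linear":[0,0,-0.03],"twist":0},{"jaw":0,"linear":[0,0,-0.02],"twist":0},{"jaw":0,"linear":[0,0,0],"twist":0}]' 3
python3 -c "
from h import *
ft(3);tilt()"
python3 -m pendant '[{"jaw":0,"linear":[0,0,0],"twist":0},{"jaw":0,"linear":[-0.1,0,0],"twist":0},{"jaw":0,"linear":[-0.1,0,0],"twist":0},{"jaw":0,"linear":[-0.1,0,0],"twist":0},{"jaw":0,"linear":[0,0,0],"twist":0}]' 30
python3 -c "
from h import *
ft(3);tilt();print(robot.get_obs()['position'])"
```

```text
time: 22.8
position: [0.4758, 0.2614, 0.057]
tool_rot: [0.763, 0.647, -0.0, -0.0]
ft_force: [0.6, 0.5, -1.4]
grip_width: 0.0183
grip_force: 3.0
F [-0.335 -0.653 -1.209] M [-0.0995 -0.0338 -0.0192] sd [0.0071 0.1961 0.3956 0.0089 0.0273 0.0338]
tilt deg (+ = eyelet up) -0.216 z at grip 0.1015 4002 gw 0.0178
time: 23.42
position: [0.4757, 0.2584, 0.057]
tool_rot: [0.763, 0.647, 0.0, 0.0]
ft_force: [-0.0, 0.3, -1.6]
grip_width: 0.0175
grip_force: 30.0
F [ 1.114  0.547 -1.304] M [ 0.046  -0.1497  0.0095] sd [0.4333 0.4073 0.1409 0.0076 0.018  0.0025]
tilt deg (+ = eyelet up) -0.168 z at grip 0.1015 4008 gw 0.0177
[0.47564789 0.25840845 0.05701476]
```

```bash
python3 -m pendant '[{"jaw":0,"linear":[-0.1,0,0],"twist":0},{"jaw":0,"linear":[-0.15,0,0],"twist":0},{"jaw":0,"linear":[-0.15,0,0],"twist":0},{"jaw":0,"linear":[-0.1,0,0],"twist":0},{"jaw":0,"linear":[-0.05,0,0],"twist":0},{"jaw":0,"linear":[0,0,0],"twist":0}]' 30
python3 -c "
from h import *
ft(4);tilt();print(robot.get_obs()['position'])"
```

```text
time: 24.12
position: [0.4745, 0.2529, 0.057]
tool_rot: [0.763, 0.647, 0.0, 0.0]
ft_force: [-0.4, -0.4, -1.2]
grip_width: 0.0179
grip_force: 30.0
F [-0.009  0.448 -0.567] M [ 0.0499 -0.1233 -0.0002] sd [0.4387 0.3625 0.27   0.0568 0.0154 0.0267]
tilt deg (+ = eyelet up) -0.319 z at grip 0.1017 4008 gw 0.0174
[0.47447121 0.25288824 0.0570223 ]
```

```bash
python3 -m pendant '[{"jaw":0,"linear":[0,0,0],"twist":0},{"jaw":0,"linear":[0,0,0],"twist":0},{"jaw":0.22,"linear":[0,0,0],"twist":0},{"jaw":0,"linear":[0,0,0],"twist":0},{"jaw":0,"linear":[0,0,0],"twist":0}]' 3
python3 -c "
from h import *
tilt();ft(2);tilt()"
```

```text
time: 24.78
position: [0.4745, 0.253, 0.057]
tool_rot: [0.763, 0.647, -0.0, 0.0]
ft_force: [-0.8, -0.3, -0.3]
grip_width: 0.0183
grip_force: 3.0
tilt deg (+ = eyelet up) 5.06 z at grip 0.1033 4011 gw 0.0184
F [-0.032  0.071  0.781] M [-0.0635 -0.1001 -0.0261] sd [0.1987 0.0433 0.2037 0.0184 0.0167 0.0015]
tilt deg (+ = eyelet up) 5.046 z at grip 0.1033 4005 gw 0.0182
```

```bash
cat >> h.py <<'E'
def endpos():
    c=shot('wrist');P=pts(c);g=c['color'].max(-1).astype(int);o=robot.get_obs()['position'];a=np.radians(80.65);A=np.array([np.cos(a),np.sin(a)])
    col=g[:80,244:264].mean(1); r=next(i for i in range(75,0,-1) if col[i]<90); r2=next(i for i in range(r,0,-1) if col[i]>110 or i==1)
    z=np.median(P[r+6:r+12,250:258,2]);e=ray(c,254,r2+.7,z)[:2];i=ray(c,254,r+.5,z)[:2];E=np.array([.4726,.2379])
    print("rows",r,r2,"capEnd-edge",((e-E)@A).round(4),"capInner-edge",((i-E)@A).round(4),"hand-edge",((o[:2]-E)@A).round(4),"z",z.round(4))
E
python3 -c "
from h import *
endpos()"
python3 -m pendant '[{"jaw":0,"linear":[0,0,0.03],"twist":0},{"jaw":0,"linear":[0,0,0.03],"twist":0},{"jaw":0,"linear":[0,0,0],"twist":0}]' 3
python3 -c "
from h import *
ft(3);tilt()"
```

```text
rows 44 22 capEnd-edge 0.1137 capInner-edge 0.1067 hand-edge 0.0152 z 0.1112
time: 25.28
position: [0.4745, 0.2531, 0.0564]
tool_rot: [0.763, 0.647, 0.0, -0.0]
ft_force: [0.4, -0.4, 2.0]
grip_width: 0.0178
grip_force: 3.0
F [-0.241  0.633  1.075] M [ 0.018  -0.0451 -0.0201] sd [0.2531 0.2698 0.3249 0.0236 0.0248 0.0185]
tilt deg (+ = eyelet up) 3.715 z at grip 0.1028 4009 gw 0.0182
```

```bash
python3 -m pendant '[{"jaw":0,"linear":[0,0,0.03],"twist":0},{"jaw":0,"linear":[0,0,0.03],"twist":0},{"jaw":0,"linear":[0,0,0.03],"twist":0},{"jaw":0,"linear":[0,0,0.03],"twist":0},{"jaw":0,"linear":[0,0,0],"twist":0}]' 3
python3 -c "
from h import *
ft(3);tilt();endpos()"
```

```text
time: 25.9
position: [0.4745, 0.2533, 0.0551]
tool_rot: [0.763, 0.647, 0.0, -0.0]
ft_force: [-0.7, 2.6, 2.1]
grip_width: 0.0178
grip_force: 3.0
F [-0.432  2.878  1.396] M [ 0.4182  0.0177 -0.0173] sd [0.3521 0.2798 0.4917 0.0401 0.0222 0.008 ]
tilt deg (+ = eyelet up) 0.712 z at grip 0.1018 4012 gw 0.0182
rows 42 22 capEnd-edge 0.1153 capInner-edge 0.1086 hand-edge 0.0155 z 0.103
```

```bash
python3 -m pendant '[{"jaw":0,"linear":[0,0,0.03],"twist":0},{"jaw":0,"linear":[0,0,0],"twist":0}]' 3
python3 -m pendant '[{"jaw":0,"linear":[0,0,0],"twist":0},{"jaw":0,"linear":[0.1,0,0],"twist":0},{"jaw":0,"linear":[0.15,0,0],"twist":0},{"jaw":0,"linear":[0.15,0,0],"twist":0},{"jaw":0,"linear":[0,0,0],"twist":0}]' 25
python3 -c "
from h import *
tilt();endpos();o=robot.get_obs();print(o['ft_force'])"
```

```text
time: 26.32
position: [0.4746, 0.2532, 0.0549]
tool_rot: [0.763, 0.647, 0.0, -0.0]
ft_force: [-1.1, 2.9, 1.2]
grip_width: 0.0182
grip_force: 3.0
time: 26.73
position: [0.4748, 0.2562, 0.0548]
tool_rot: [0.762, 0.647, -0.001, 0.0]
ft_force: [-0.9, -3.8, 3.0]
grip_width: 0.0175
grip_force: 25.0
tilt deg (+ = eyelet up) -0.183 z at grip 0.1015 4014 gw 0.0178
rows 42 22 capEnd-edge 0.1186 capInner-edge 0.1119 hand-edge 0.0186 z 0.1013
[-0.01746848 -3.81261657  3.24056541]
```

```bash
python3 -m pendant '[{"jaw":0,"linear":[0.05,0,-0.02],"twist":0},{"jaw":0,"linear":[0.03,0,-0.01],"twist":0},{"jaw":0,"linear":[0,0,0],"twist":0},{"jaw":0,"linear":[0,0,0],"twist":0}]' 25
python3 -m pendant '[{"jaw":0,"linear":[0,0,0],"twist":0}]' 25
python3 -m pendant '[{"jaw":0,"linear":[0,0,0],"twist":0}]' 25
```

```text
time: 27.17
position: [0.4752, 0.258, 0.0549]
tool_rot: [0.763, 0.647, 0.0, -0.0]
ft_force: [0.1, -2.0, -0.0]
grip_width: 0.0177
grip_force: 25.0
time: 27.25
position: [0.4752, 0.258, 0.0549]
tool_rot: [0.763, 0.647, 0.0, -0.0]
ft_force: [-0.5, -1.3, -0.8]
grip_width: 0.0179
grip_force: 25.0
time: 27.33
position: [0.4752, 0.258, 0.055]
tool_rot: [0.763, 0.647, 0.0, -0.0]
ft_force: [-0.3, -0.5, 0.1]
grip_width: 0.0178
grip_force: 25.0
```

```bash
python3 -m pendant '[{"jaw":0,"linear":[-0.08,0,0],"twist":0},{"jaw":0,"linear":[0,0,0],"twist":0},{"jaw":0,"linear":[0,0,0],"twist":0}]' 25
python3 -m pendant '[{"jaw":0,"linear":[0,0,0],"twist":0},{"jaw":0,"linear":[0,0,0],"twist":0}]' 3
python3 -c "
from h import *
tilt();endpos()"
```

```text
time: 27.58
position: [0.4752, 0.2572, 0.055]
tool_rot: [0.763, 0.647, 0.0, -0.0]
ft_force: [-0.1, 0.8, -2.5]
grip_width: 0.0179
grip_force: 25.0
time: 27.75
position: [0.4752, 0.2572, 0.0552]
tool_rot: [0.763, 0.647, 0.0, -0.0]
ft_force: [0.5, 2.0, -1.4]
grip_width: 0.0181
grip_force: 3.0
tilt deg (+ = eyelet up) 0.61 z at grip 0.102 4007 gw 0.0174
rows 42 22 capEnd-edge 0.1192 capInner-edge 0.1126 hand-edge 0.0194 z 0.1032
```

```bash
python3 -m pendant '[{"jaw":0,"linear":[0,0,0.03],"twist":0},{"jaw":0,"linear":[0,0,0],"twist":0}]' 3
python3 -m pendant '[{"jaw":0,"linear":[0,0,0],"twist":0}]' 3
python3 -m pendant '[{"jaw":0,"linear":[0,0,0],"twist":0}]' 3
python3 -c "
from h import *
tilt()"
```

```text
time: 28.02
position: [0.4752, 0.2572, 0.0551]
tool_rot: [0.763, 0.647, 0.0, -0.0]
ft_force: [-0.6, 1.7, 0.4]
grip_width: 0.0176
grip_force: 3.0
time: 28.1
position: [0.4752, 0.2572, 0.0551]
tool_rot: [0.763, 0.647, 0.0, -0.0]
ft_force: [0.2, 1.3, 0.6]
grip_width: 0.0178
grip_force: 3.0
time: 28.18
position: [0.4752, 0.2572, 0.055]
tool_rot: [0.763, 0.647, 0.0, -0.0]
ft_force: [-0.2, 1.8, 1.4]
grip_width: 0.018
grip_force: 3.0
tilt deg (+ = eyelet up) 0.459 z at grip 0.1018 4002 gw 0.018
```

```bash
python3 -m pendant '[{"jaw":0,"linear":[0,0,0.02],"twist":0},{"jaw":0,"linear":[0,0,0],"twist":0},{"jaw":0.22,"linear":[0,0,0],"twist":0},{"jaw":0,"linear":[0,0,0],"twist":0},{"jaw":0,"linear":[0,0,0],"twist":0}]' 3
python3 -c "
from h import *
tilt();endpos()"
```

```text
time: 28.65
position: [0.4751, 0.2566, 0.0546]
tool_rot: [0.763, 0.647, -0.0, 0.0]
ft_force: [0.2, 0.1, 1.1]
grip_width: 0.0181
grip_force: 3.0
tilt deg (+ = eyelet up) 0.198 z at grip 0.1018 4007 gw 0.018
rows 40 20 capEnd-edge 0.1195 capInner-edge 0.1128 hand-edge 0.0189 z 0.1023
```

It stayed level through a short release. Now a longer one, watched.

```bash
python3 -m pendant '[{"jaw":0.24,"linear":[0,0,0],"twist":0},{"jaw":0.24,"linear":[0,0,0],"twist":0}]' 3
python3 -c "
from h import *
tilt()"
```

```text
time: 28.92
position: [0.4751, 0.2568, 0.0546]
tool_rot: [0.763, 0.647, -0.0, 0.0]
ft_force: [0.8, 0.1, 0.4]
grip_width: 0.0203
grip_force: 0.0
tilt deg (+ = eyelet up) 0.341 z at grip 0.1016 4009 gw 0.02
```

```bash
python3 -m pendant '[{"jaw":0.24,"linear":[0,0,0],"twist":0},{"jaw":0.24,"linear":[0,0,0],"twist":0}]' 3
python3 -c "
from h import *
tilt()"
```

```text
time: 29.13
position: [0.4751, 0.2569, 0.0546]
tool_rot: [0.763, 0.647, -0.0, 0.0]
ft_force: [-1.0, 0.7, 0.6]
grip_width: 0.0204
grip_force: 0.0
tilt deg (+ = eyelet up) 0.172 z at grip 0.1018 4006 gw 0.0209
```

The beam is free, stable and level. Opening wider and backing straight up.

```bash
python3 -m pendant '[{"jaw":0.5,"linear":[0,0,0],"twist":0},{"jaw":0.5,"linear":[0,0,0],"twist":0},{"jaw":0.5,"linear":[0,0,0],"twist":0},{"jaw":0.5,"linear":[0,0,0],"twist":0},{"jaw":0.5,"linear":[0,0,0],"twist":0},{"jaw":0.5,"linear":[0,0,-0.5],"twist":0},{"jaw":0.5,"linear":[0,0,-1],"twist":0},{"jaw":0.5,"linear":[0,0,-2],"twist":0},{"jaw":0.5,"linear":[0,0,-2.5],"twist":0},{"jaw":0.5,"linear":[0,0,-2.5],"twist":0},{"jaw":0.5,"linear":[0,0,-1.5],"twist":0},{"jaw":0.5,"linear":[0,0,0],"twist":0}]'
python3 -c "
from h import *
tilt();c=shot('wrist');cv2.imwrite('pics/w9.png',c['color'])"
```

```text
time: 30.18
position: [0.4779, 0.2579, 0.1591]
tool_rot: [0.763, 0.647, 0.004, 0.002]
ft_force: [0.1, 0.2, 0.0]
grip_width: 0.0438
grip_force: 0.0
tilt deg (+ = eyelet up) 0.092 z at grip 0.1018 3282 gw 0.0432
```

View pics/w9.png

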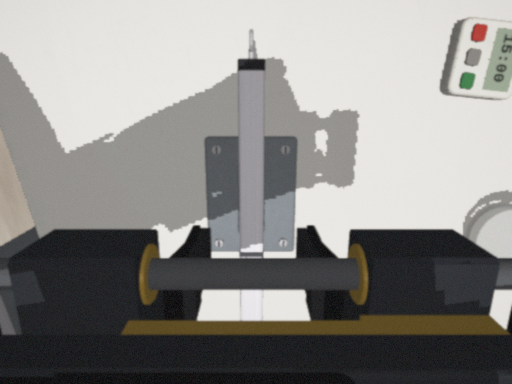

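The beam lies level (0.1°) and square on the grey stand, with its eyelet at (251,40). The gripper is well clear and the timer and beaker are undisturbed.

```bash
python3 -m pendant '[{"jaw":0.5,"linear":[0,0,0],"twist":0},{"jaw":0.5,"linear":[0,0,0],"twist":0},{"jaw":0.5,"linear":[0,0,0],"twist":0},{"jaw":0.5,"linear":[0,0,0],"twist":0},{"jaw":0.5,"linear":[0,0,0],"twist":0},{"jaw":0.5,"linear":[0,0,0],"twist":0}]'
python3 -c "
from h import *
tilt();print(robot.hand_in())"
```

```text
time: 30.78
position: [0.475, 0.2569, 0.1542]
tool_rot: [0.763, 0.647, -0.0, -0.0]
ft_force: [-0.1, -0.4, 0.6]
grip_width: 0.0436
grip_force: 0.0
tilt deg (+ = eyelet up) 0.166 z at grip 0.1017 3807 gw 0.0433
the job is handed in; nothing more can be done
None
```

The beam is balanced level and free on the grey stand's edge and the job is handed in (30.8 s), but in two trial releases it briefly tipped about 7° and 5° before I re-gripped and levelled it on the edge, which may count against "never tip".

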